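# Snap a sensor case shut in the bench pliers

## Task

Stand the little grey sensor case, orange cover up, in the square nest of the blue bench pliers, then swing the upper handle down on it and squeeze until you feel the cover resist, give and snap home. Use the handle, never your fingers, to press the cover, and stop squeezing as soon as it gives: bearing hard on the handle crushes the case. Then let go, leave the case standing in the nest, and leave the other things on the table where they are.

Things in the scene. Friction and masses are not known exactly. Their poses are not given: they have to be found in the camera images.
- case: loose sensor case standing upright, about 80 g: grey body 30 x 30 mm, 34 mm high, black band on two opposite sides; a smaller orange cover (24 x 24 mm) stands 8 mm proud of it, less once snapped. Origin: centre of the underside; z up. Take it by the grey sides, never by the cover. Any quarter turn fits the nest.
- cover_top (a point): centre of the orange cover's top face (42 mm above the case's underside while the cover is still up, 37 mm once it has snapped)
- pliers: blue bench pliers fixed to the table, steel base 90 x 170 x 10 mm. Origin: on the table under the nest's centre; x across the pliers, y from the hinge along the handles, z up. Two hinge cheeks 71 mm high stand 37 to 73 mm to the -y side of the nest, so load with the fingers on the case's +x and -x sides. The fixed lower handle, 28 mm high, runs to y = 172 mm.
- nest_floor (a point): centre of the floor of the nest, 14 mm above the table. The nest is an aluminium block 50 x 50 mm with its rim 22 mm above the table and a square pocket 33 x 33 mm, 8 mm deep, bevelled at the mouth, sides along x and y; axes as pliers
- pliers_hinge (a point): middle of the upper handle's hinge axis, 50 mm to the -y side of the nest's centre, 58 mm above the table. A brass presser foot hangs under the handle 50 mm from the hinge, on a screw the last user left anywhere over a range of 12 mm, so the handle meets the cover at an unmeasured angle of about 0.15 to 0.45 rad. Axes as pliers
- handle (a joint): upper handle's angle: 0 = level along the pliers' +y, 1.57 = upright, growing as it opens; starts leaning back past upright. A weak spring and friction (about 1 N at the grip) resist closing: push it all the way down. On the cover the push at the grip rises to a peak of 10 to 14 N, then vanishes: the cover has snapped. Over about 25 N at the grip crushes the case.
- handle_grip (a point): centre of the black cross bar at the end of the upper handle: a round bar 18 mm thick, 64 mm long along the pliers' x, 160 mm from the hinge and 4 mm off the hinge line to its upper (opening) side. Push it down from its upper (opening) side; it moves 3 times as far as the cover, which gives after a few mm.
- solder_reel: bystander: blue reel of solder wire, 56 mm wide, 37 mm high; origin under its centre
- module_a: bystander: brown converter module on four pins, 26 x 30 x 27 mm; origin under its centre
- module_b: bystander: another brown converter module, 26 x 30 x 27 mm; origin under its centre
- mug: bystander: white mug, 101 mm high; origin under its centre
- screwdriver: bystander: screwdriver with a red handle lying at the back; origin near its middle

How it is judged:
On the way, in this order (a step that is already met when the one before it is completed fails the run):
1. the case stands in the nest, let go, its cover still up (horizontal distance between case and nest_floor below 0.004 m and z of case in the frame of nest_floor below 0.003 m and angle between case's own z axis and vertical below 0.1 rad and contact force between the fingers and case below 0.1 N and z of cover_top in the frame of case above 0.04 m), for 0.2 s.
2. the upper handle has been swung down and bears on the cover, which is still up (contact force between handle and case above 3 N and value of joint handle below 0.55 rad and z of cover_top in the frame of case above 0.039 m).
3. the cover has snapped home under the handle (z of cover_top in the frame of case below 0.0376 m and value of joint handle below 0.55 rad).
At the end, for the whole second after the job is handed in: the cover is snapped home (its top no more than 37.6 mm above the case's underside), and the case stands upright and still in the nest, within 4 mm of its centre and 3 mm of its floor (z of cover_top in the frame of case below 0.0376 m and horizontal distance between case and nest_floor below 0.004 m and z of case in the frame of nest_floor below 0.003 m and angle between case's own z axis and vertical below 0.1 rad and linear speed of case below 0.02 m/s); the robot touches nothing.
It fails at once if the case is crushed: the handle bears on it with more than 85 N (about 25 N at the grip) (contact force between handle and case above 85 N).
It fails at once if the cover is pressed with the fingers (over 8 N) (contact force between the fingers and cover above 8 N).
It fails at once if a bystander is moved more than 20 mm (distance of any of solder_reel, module_a, module_b, mug, screwdriver from where it was at the start of the episode above 0.02 m).
It also fails if it takes over 72 s, if anything falls off the work surface, if the arm or the gripper's body presses on something with over 40 N, if the wrist force passes 120 N, or if a joint passes its speed limit or range.

## Robot

A 6-joint arm with a two-finger parallel gripper is mounted at the origin on a cart in front of the work surface, level with it; the furniture and walls round the work are solid. World frame = base frame: x ahead of the robot, y to its left, z up, the work surface at z = 0. Lengths are in m, angles in rad, forces in N, time in s.
With the tool pointing down it reaches from about 0.3 to 0.775 m from the base axis. Payload 14.6 kg.
Tool frame: the origin (TCP) lies at the very end of the fingers, on their centre line; the grasp point (between the pads) lies 19 mm behind it; z points along the fingers, y is the line along which they close (so a half turn about z gives the same grasp; the last joint's range is limited). The gripper opens to 94 mm and grips with 3 to 60 N. Pads are 16 mm wide; open, the fingers measure 119 mm over their backs; the gripper's body (75 mm by 177 mm) begins 78 mm behind the grasp point.
Start: joints at [-0.067, 0.3, 1.521, -0, 1.321, -0.067], TCP at [0.55, -0, 0.205] pointing down, gripper open.
Joint ranges: [-3.03, 3.03], [-0.79, 2.21], [0.23, 2.52], [-1.04, 4.18], [0, 3.07], [-2.55, 2.55]. Speed limits (rad/s): [2.22, 2.22, 2.57, 3.14, 3.14, 3.14].

## Interface

Orientations are given as [roll, pitch, yaw] about the fixed x, y, z axes, in that order (R = Rz(yaw) Ry(pitch) Rx(roll)).
In Python, from station import telemetry, cams, hand_in, nets gives the robot as it stands.
- The arm moves only by the tool move_arm, never from a script. Its argument "increments" is a list of rows, each a list of 4 numbers: the shift along the tool's x, y, z in m, then the turn about the tool's z in rad. In form: [[tx, ty, tz, roll], ...]. A call has 1 to 20 rows; each row shifts and turns the commanded pose from where the row before left it, along the tool's axes as they then stand; what a row does not reach is not made up. A row lasts 1/8 s, in which the tool goes at most 62.5 mm and 10.7 degrees, less where a joint would pass 70% of its speed; a pose out of reach is approached as far as the arm can. A call is refused whole if a number of a shift passes 0.0625 or a number of a turn 0.188, either way. A call with a gripper value outside its range is refused whole. "grip" is the opening, from 0 (shut) to 1 (fully open), set as the call begins (left out, the last holds). The fingers move at their own pace and stop on an object; "force" is the grip in N (left out, the last holds). Time passes only in rows, so rows that do not move let the fingers close. It gives the time, the measured TCP pose, the force, the opening and the grip force at its end, in the units of the state.
- telemetry.get_obs(): the state, without advancing time (a new reading comes with each control period).
- cams.camera(name): name is "scene" or "side" or "wrist"; returns the picture (480x640x3 uint8, blue, green, red); there is no depth.
- cams.camera_model(name): a dict with "intrinsics" (3x3 intrinsics, pixels), "k1" (the pictures are not rectified: a ray, as slopes to the right and down, at radius r is drawn at 1 + k1 r^2 times it, then the intrinsics apply), "xyz" and "attitude" of the camera in the world; the wrist camera has in their place "T_tool_cam" (4x4, takes a point from camera to tool coordinates, whose origin is the TCP and whose axes are the flange's). Camera axes: x right, y up, looking along -z (the intrinsics and any distortion apply to the point x, -y, -z); pixel columns grow to the right and rows downward; lengths in m; the calibration is good to about 2 mm. A picture is of the moment at which its call begins: read the wrist's pose just before it. camera_model takes no time and is no camera call.
- hand_in(): hands the job in; it is judged then, once.
Trained networks look in the newest picture that a camera, given by its name, has taken for a name from the list of things; names that differ only in an ending like _2 or _b are one class to them, and where a whole thing is asked for, a point or a joint stands for the part that bears it (a point fixed in the world has none). Each returns a list of dicts, best first, with "conf" (0 to 1); they miss things now and then, are a little off and sometimes report something else, mostly with a low value. They report only what shows in the picture. A call takes as long as a camera call.
- nets.search_frame(camera, query): "extent" ([left, top, right, bottom] in pixels, round what is visible of it).
- nets.mark_of(camera, query): "centre" ([column, row] in pixels: a listed point, or the origin of a listed thing).
The state is a dict: "time_s": time; "qpos": joint angles; "joint_vel": joint speeds; "tau": joint torques, N m; "ee_pos": TCP position; "eef_rot": TCP orientation; "force": force on the tool from outside, world axes, zero at the start; "moment": the same for the moment, N m; "grip_width": finger opening in m; "grip_force": force on a finger pad.
Only numpy, scipy, OpenCV 4.12 (cv2) and the standard library are available. Lean on these libraries where they do the work, as an engineer would, in place of code of your own. Each camera call takes 0.05 s, during which the arm holds its last target. There are 200 camera calls.

## Working session

There is one attempt and no reset: what is moved stays moved. The work goes in short steps, Python scripts to look and compute and a tool call to move; the robot and the scene stay as the last step left them, time stands still between calls to the robot, and variables do not carry over. Pictures are saved under pics/ and viewed, at most 10 in all, crops included, and the job is handed in when it is done.

Besides the shell and the picture viewer there is one more tool, called by a JSON object that holds its "op" and its "data". move_arm: Moves the arm, as the interface text tells. Its arguments: {"type":"object","properties":{"increments":{"type":"array"},"grip":{"type":"number"},"force":{"type":"number"}},"required":["increments"]}

```bash
ls; mkdir -p pics; cat > h.py <<'E'
import numpy as np, cv2
from scipy.spatial.transform import Rotation as R
from station import telemetry, cams, nets
def pose():
    o=telemetry.get_obs(); return np.array(o['ee_pos']), R.from_euler('xyz',o['eef_rot']).as_matrix()
def cam(name):
    m=cams.camera_model(name); K=np.array(m['intrinsics'])
    if name=='wrist':
        p,Rt=pose(); T=np.eye(4);T[:3,:3]=Rt;T[:3,3]=p; T=T@np.array(m['T_tool_cam'])
        return K,m['k1'],T[:3,3],T[:3,:3]
    a=np.array(m['attitude']); Rc=a if a.shape==(3,3) else R.from_euler('xyz',a).as_matrix()
    return K,m['k1'],np.array(m['xyz']),Rc
def ray(name,uv):
    K,k1,c,Rc=cam(name); d=np.array([k1,0,0,0],float)
    x=cv2.undistortPoints(np.array([[uv]],float),K,d)[0,0]
    v=Rc@np.array([x[0],-x[1],-1]); return c,v/np.linalg.norm(v)
def at_z(name,uv,z):
    c,v=ray(name,uv); return c+v*(z-c[2])/v[2]
def tri(obs):
    A=np.zeros((3,3));b=np.zeros(3)
    for n,uv in obs:
        c,v=ray(n,uv);P=np.eye(3)-np.outer(v,v);A+=P;b+=P@c
    return np.linalg.solve(A,b)
def proj(name,P):
    K,k1,c,Rc=cam(name); q=(np.array(P)-c)@Rc; s=np.array([q[0],-q[1]])/-q[2]
    s=s*(1+k1*(s@s)); return (K@[s[0],s[1],1])[:2]
E
python3 - <<'E'
from h import *
for n in ['scene','side','wrist']:
    im=cams.camera(n); cv2.imwrite(f'pics/{n}0.png',im)
    print(n,cams.camera_model(n).get('attitude'),cams.camera_model(n).get('xyz'))
    for q in ['case','cover_top','nest_floor','pliers','pliers_hinge','handle_grip']:
        try: r=nets.mark_of(n,q)
        except Exception as e: print(q,e); continue
        print(n,q,[(np.round(d['centre']),round(d['conf'],2)) for d in r[:3]])
print(telemetry.get_obs())
E
```

```text
pics
scene [ 1.00370474  0.01396639 -2.65021361] [0.23611033 0.85562127 0.60131301]
scene case [(array([360., 307.]), 0.96)]
scene cover_top [(array([266., 241.]), 0.63)]
scene nest_floor [(array([407., 224.]), 0.76)]
scene pliers [(array([407., 228.]), 0.69)]
scene pliers_hinge [(array([417., 200.]), 0.95)]
scene handle_grip [(array([441., 133.]), 0.85), (array([304., 280.]), 0.25)]
side [ 0.99178515 -0.02134739 -2.95377013] [0.47679747 1.07386186 0.68995501]
side case [(array([373., 282.]), 0.83), (array([381., 200.]), 0.34)]
side cover_top [(array([375., 268.]), 0.56)]
side nest_floor [(array([379., 202.]), 0.81)]
side pliers [(array([379., 208.]), 0.61)]
side pliers_hinge [(array([388., 175.]), 0.6)]
side handle_grip [(array([401., 115.]), 0.68)]
wrist None None
wrist case []
wrist cover_top []
wrist nest_floor [(array([316., 316.]), 0.71)]
wrist pliers [(array([315., 312.]), 0.78)]
wrist pliers_hinge [(array([306., 383.]), 0.85)]
wrist handle_grip []
{'time_s': 1.05, 'qpos': array([-6.65805792e-02,  2.99898872e-01,  1.52100242e+00, -8.96383003e-06,
        1.32068583e+00, -6.66072169e-02]), 'joint_vel': array([-0.00021171,  0.00058946,  0.00028347,  0.00318886, -0.00212711,
       -0.000623  ]), 'tau': array([ 5.29997287e-04, -5.31665397e+01, -3.52914727e+01,  7.08570261e-02,
        2.13621010e-02, -1.87246724e-05]), 'ee_pos': array([5.49992880e-01, 5.86710514e-06, 2.05445175e-01]), 'eef_rot': array([3.14158771e+00, 9.03373204e-06, 1.57082518e+00]), 'force': array([-0.50141215,  0.90749977,  0.231947  ]), 'moment': array([ 0.04275456,  0.03102465, -0.01178443]), 'grip_force': 0.0, 'grip_width': 0.09383912384181337}
```

```bash
python3 - <<'E'
from h import *
p=np.round
print('case',at_z('scene',(360,307),0),at_z('side',(373,282),0),tri([('scene',(360,307)),('side',(373,282))]))
print('nest',tri([('scene',(407,224)),('side',(379,202)),('wrist',(316,316))]),at_z('wrist',(316,316),.014))
print('plo',at_z('wrist',(315,312),0))
print('hinge',tri([('scene',(417,200)),('side',(388,175)),('wrist',(306,383))]),at_z('wrist',(306,383),.058))
print('grip',tri([('scene',(441,133)),('side',(401,115))]))
print(cams.camera_model('wrist')['T_tool_cam'])
E
```

```text
case [0.5189373  0.19553619 0.        ] [0.52627838 0.18643652 0.        ] [ 0.52576343  0.17982395 -0.00958578]
nest [ 0.54374666 -0.12274232  0.01018334] [ 0.54315028 -0.11975158  0.014     ]
plo [ 0.54178366 -0.12222976  0.        ]
hinge [ 0.53402286 -0.17017487  0.05959906] [ 0.53316364 -0.17320272  0.058     ]
grip [ 0.51800592 -0.24909306  0.19668642]
[[-3.21279751e-04  9.60279590e-01  2.79039435e-01  8.19515324e-02]
 [ 9.99999623e-01  8.35331190e-05  8.63908288e-04 -6.27607159e-04]
 [ 8.06284462e-04  2.79039607e-01 -9.60279255e-01 -1.79964844e-01]
 [ 0.00000000e+00  0.00000000e+00  0.00000000e+00  1.00000000e+00]]
```

View pics/scene0.png

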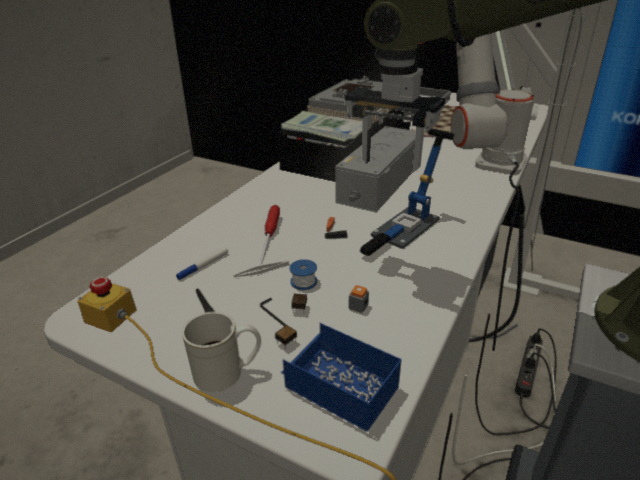

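View pics/wrist0.png

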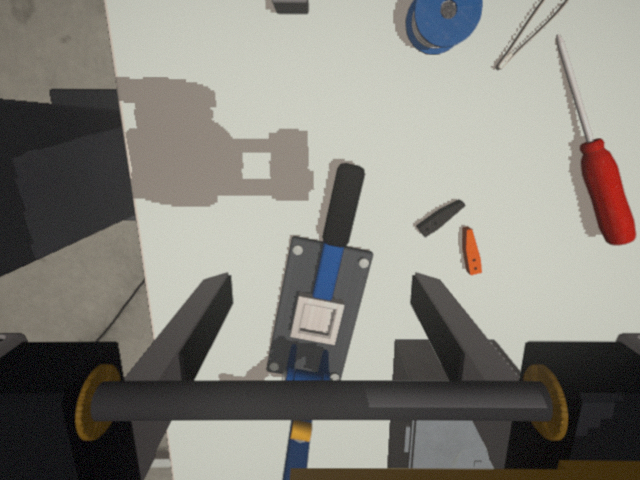

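The scene shows the case at about (360,298) with the modules at (300,300) and (286,335). The pliers are at (407,224), turned about 0.2 rad, and their handle leans back. The wrist view shows the nest at (318,318) and a grey box to the +x side. I'll move over the case.

{"op": "move_arm", "data": {"increments": [[0.04, -0.006, 0], [0.05, -0.006, 0], [0.05, -0.006, 0], [0.03, -0.006, 0], [0, 0, 0], [0, 0, 0]]}}

```text
schema error: expected 4 numbers
```

{"op": "move_arm", "data": {"increments": [[0.04, -0.006, 0, 0], [0.05, -0.006, 0, 0], [0.05, -0.006, 0, 0], [0.03, -0.006, 0, 0], [0, 0, 0, 0], [0, 0, 0, 0]]}}

```text
time_s: 1.8
ee_pos: [0.5261, 0.1694, 0.2054]
eef_rot: [-3.142, 0.0, 1.571]
force: [1.0, -0.2, 0.2]
grip_width: 0.0935
grip_force: 0.0
```

```bash
python3 - <<'E'
from h import *
print(pose()); im=cams.camera('wrist'); cv2.imwrite('pics/w1.png',im)
for q,z in [('case',0),('cover_top',.042)]:
    for d in nets.mark_of('wrist',q)[:2]: print(q,d['centre'],d['conf'],at_z('wrist',d['centre'],z))
print(nets.search_frame('wrist','case'))
for n,uv in [('scene',(337,168)),('scene',(340,205))]: print(at_z(n,uv,0),at_z(n,uv,.07))
E
```

```text
(array([0.52611226, 0.16941143, 0.20540379]), array([[ 1.37033477e-04,  9.99999988e-01, -7.15674023e-05],
       [ 9.99999975e-01, -1.37046223e-04, -1.78127069e-04],
       [-1.78136875e-04, -7.15429911e-05, -9.99999982e-01]]))
case [320.7, 182.4] 0.9 [0.52477078 0.1963175  0.        ]
cover_top [318.0, 191.0] 0.7 [0.52235254 0.1942851  0.042     ]
[{'extent': [302.2, 170.5, 336.2, 204.4], 'conf': 0.62}]
[ 0.84711584 -0.35904953  0.        ] [ 0.77598751 -0.21764738  0.07      ]
[ 0.7344282  -0.15266622  0.        ] [ 0.67641806 -0.03528954  0.07      ]
```

View pics/w1.png

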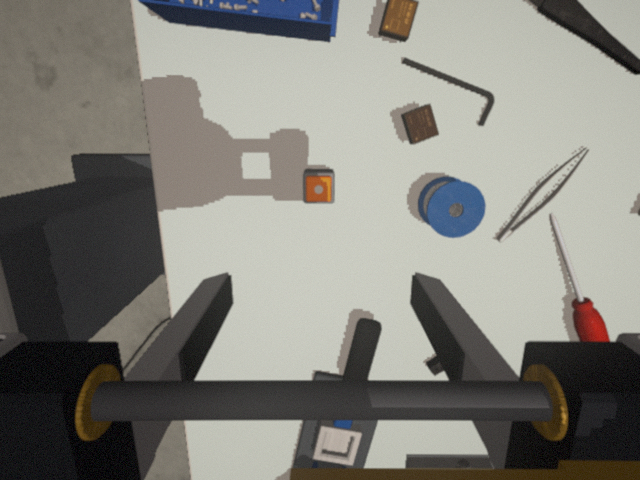

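The case is at (319,187), close to square with the image, and the reel and modules are at least 80 px away from it. I'll measure its yaw.

```bash
python3 - <<'E'
from h import *
im=cv2.imread('pics/w1.png'); c=im[160:215,290:350]
h=cv2.cvtColor(c,cv2.COLOR_BGR2HSV)
m=cv2.inRange(h,(5,120,90),(25,255,255)); 
n,l,s,_=cv2.connectedComponentsWithStats(m); k=1+np.argmax(s[1:,4]); pts=np.argwhere(l==k)[:,::-1].astype(np.float32)+[290,160]
r=cv2.minAreaRect(pts.astype(np.float32)); b=cv2.boxPoints(r); print(r)
W=np.array([at_z('wrist',p,.042) for p in b]); print(W.round(4),W.mean(0)); 
for i in range(4):
    d=W[(i+1)%4]-W[i]; print(np.linalg.norm(d).round(4),np.degrees(np.arctan2(d[1],d[0])))
cv2.imwrite('pics/w1c.png',cv2.resize(c,None,fx=10,fy=10,interpolation=cv2.INTER_NEAREST))
E
```

```text
((318.5, 188.5), (25.0, 25.0), 90.0)
[[0.5113 0.2083 0.042 ]
 [0.5344 0.2083 0.042 ]
 [0.5345 0.1849 0.042 ]
 [0.511  0.1849 0.042 ]] [0.52276886 0.19659586 0.042     ]
0.0231 -0.08496365497764903
0.0234 -89.66598723698891
0.0235 179.91740767514116
0.0234 89.24060412204487
```

View pics/w1c.png

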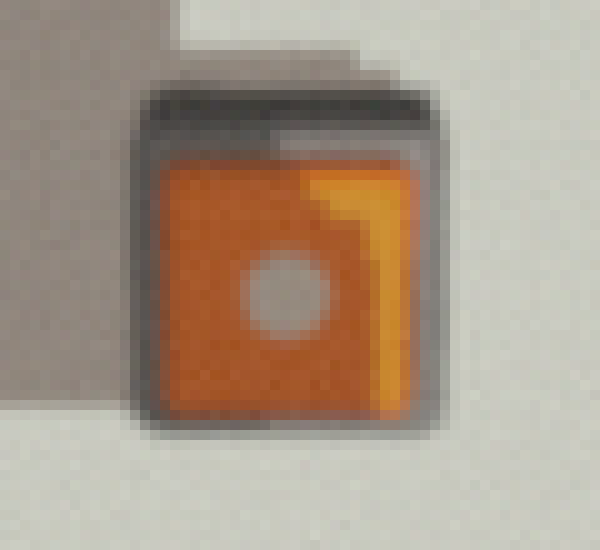

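The crop shows the cover square with the image to within about 1°. Descending to grasp.

{"op": "move_arm", "data": {"increments": [[0.026, -0.0025, 0.03, 0], [0, 0, 0.05, 0], [0, 0, 0.05, 0], [0, 0, 0.035, 0], [0, 0, 0.02, 0], [0, 0, 0.007, 0], [0, 0, 0, 0]], "grip": 0.6}}

```text
time_s: 2.88
ee_pos: [0.5237, 0.1957, 0.0137]
eef_rot: [3.142, 0.0, 1.57]
force: [0.2, -0.3, 1.1]
grip_width: 0.0564
grip_force: 0.0
```

{"op": "move_arm", "data": {"increments": [[0, 0, 0, 0], [0, 0, 0, 0], [0, 0, 0, 0], [0, 0, 0, 0], [0, 0, 0, 0], [0, 0, 0, 0]], "grip": 0.2, "force": 15}}

```text
time_s: 3.62
ee_pos: [0.5237, 0.1961, 0.0139]
eef_rot: [3.141, -0.0, 1.571]
force: [-1.8, -0.3, 6.0]
grip_width: 0.0302
grip_force: 15.0
```

{"op": "move_arm", "data": {"increments": [[0, 0, -0.03, 0], [0, 0, -0.05, 0], [0, 0, -0.04, 0], [-0.05, 0.004, 0, 0], [-0.06, 0.004, 0, 0], [-0.06, 0.004, 0, 0], [-0.05, 0.004, 0, 0], [-0.026, 0.004, 0, 0], [0, 0, 0, 0.1], [0, 0, 0, 0.1], [0, 0, 0, 0], [0, 0, 0, 0]]}}

```text
time_s: 5.12
ee_pos: [0.5434, -0.0499, 0.1333]
eef_rot: [-3.141, 0.0, 1.373]
force: [-0.6, 0.5, -1.4]
grip_width: 0.0296
grip_force: 15.0
```

```bash
python3 - <<'E'
from h import *
print(pose()[0]); im=cams.camera('wrist'); cv2.imwrite('pics/w2.png',im)
for q,z in [('nest_floor',.014),('pliers',0),('pliers_hinge',.058),('cover_top',.0)]:
    for d in nets.mark_of('wrist',q)[:2]: print(q,d['centre'],d['conf'],at_z('wrist',d['centre'],z))
for uv in [(380,208),(385,170)]: print('box',at_z('scene',uv,0),at_z('scene',uv,.06))
E
```

```text
[ 0.54344038 -0.04992915  0.13334945]
pliers_hinge [340.6, 390.0] 0.6 [ 0.5335098  -0.17442218  0.058     ]
cover_top [321.8, 313.7] 0.93 [ 0.52596839 -0.13417231  0.        ]
box [ 0.63570613 -0.18415931  0.        ] [ 0.5958338  -0.08040829  0.06      ]
box [ 0.71306862 -0.40961387  0.        ] [ 0.66547694 -0.28336663  0.06      ]
```

View pics/w2.png

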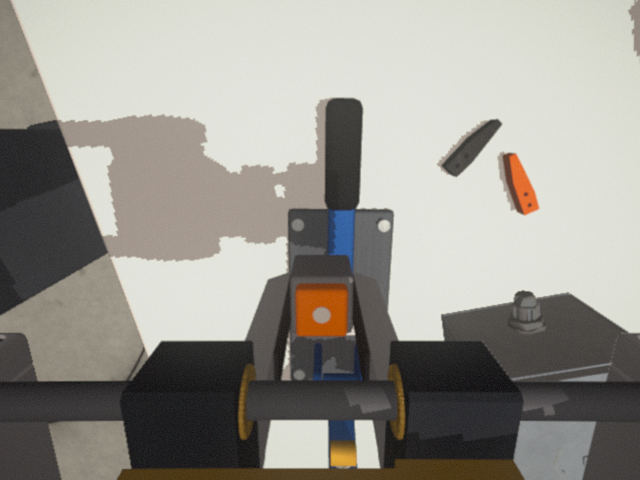

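The nest is hidden under the held case at (321,313), and the pliers' axis now runs vertical in the image at column ~343. I'll refine the nest and box positions from the first wrist picture.

```bash
python3 - <<'E'
from h import *
for z in (.03,.05,.07,.09): print(z,proj('scene',(.636,-.184,z)),at_z('wrist',(443,315),z))
# base corners in w2
for uv in [(288,210),(393,210)]: print('bc',at_z('wrist',uv,.010))
for uv in [(344,98),(343,205)]: print('h',at_z('wrist',uv,.028))
im=cv2.imread('pics/wrist0.png')[225:385,255:385]
cv2.imwrite('pics/w0c.png',cv2.resize(im,None,fx=4.5,fy=3.75*1.2/1.2,interpolation=cv2.INTER_NEAREST) if 0 else cv2.resize(im,None,fx=3.75,fy=3.75,interpolation=cv2.INTER_NEAREST))
E
```

```text
0.03 [380.43792321 197.55428464] [ 0.62977762 -0.13986439  0.03      ]
0.05 [380.82361445 190.44004763] [ 0.62478125 -0.1278472   0.05      ]
0.07 [381.21487076 183.20332644] [ 0.61978487 -0.11583     0.07      ]
0.09 [381.61178308 175.84136983] [ 0.6147885  -0.10381281  0.09      ]
bc [ 0.51833316 -0.02888386  0.01      ]
bc [ 0.60448192 -0.04629802  0.01      ]
h [0.57896554 0.04730578 0.028     ]
h [ 0.56394011 -0.03000508  0.028     ]
```

View pics/w0c.png

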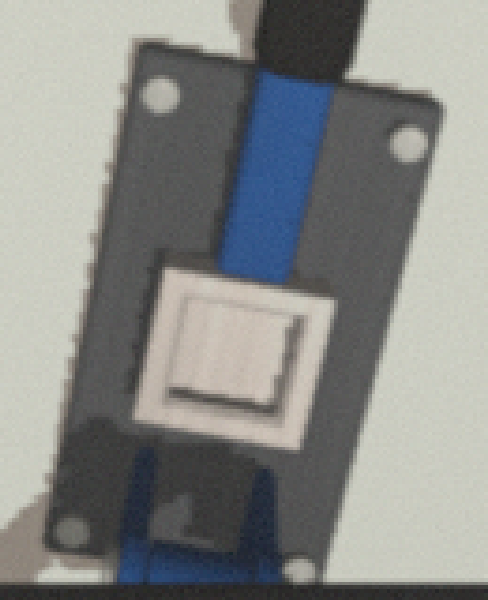

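```bash
python3 - <<'E'
import h; from h import *
r2=ray('wrist',(443,315))
P=pose; 
h.pose=lambda:(np.array([.55,0,.20545]),np.array([[0,1,0],[1,0,0],[0,0,-1.]]))
W=np.array([at_z('wrist',(255+a/3.75-.4,225+b/3.75-.4),.022) for a,b in [(165,268),(338,297),(303,450),(135,418)]])
print(W.round(4),W.mean(0))
for i in range(4):
    d=W[(i+1)%4]-W[i]; print(np.linalg.norm(d).round(4),np.degrees(np.arctan2(d[1],d[0])).round(2))
B=np.array([at_z('wrist',(255+a/3.75-.4,225+b/3.75-.4),.010) for a,b in [(135,40),(442,100),(47,550)]]);print(B.round(4))
for i,j in [(0,1),(2,0)]:
    d=B[j]-B[i]; print(np.linalg.norm(d).round(4),np.degrees(np.arctan2(d[1],d[0])).round(2))
r0=ray('wrist',(393,340))
A=np.zeros((3,3));b=np.zeros(3)
for c,v in (r0,r2):
    Q=np.eye(3)-np.outer(v,v);A+=Q;b+=Q@c
print('box',np.linalg.solve(A,b))
h.pose=P
print(proj('scene',(.615,-.105,.09)),proj('scene',(.615,-.105,.0)))
E
```

```text
[[ 0.5246 -0.0918  0.022 ]
 [ 0.5743 -0.101   0.022 ]
 [ 0.5648 -0.1511  0.022 ]
 [ 0.5149 -0.1403  0.022 ]] [ 0.54465672 -0.12106591  0.022     ]
0.0505 -10.41
0.051 -100.81
0.051 167.81
0.0495 78.68
[[ 0.5166 -0.0273  0.01  ]
 [ 0.6038 -0.0452  0.01  ]
 [ 0.485  -0.1946  0.01  ]]
0.089 -11.56
0.1702 79.31
box [ 0.61336768 -0.10073101  0.09415491]
[377.03655022 190.36163431] [375.36870512 223.7725296 ]
```

View pics/side0.png

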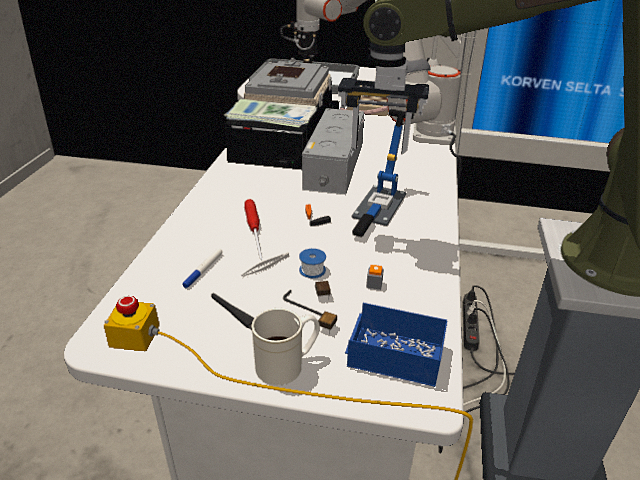

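```bash
python3 - <<'E'
from h import *
p,Rt=pose(); print(p)
im=cv2.imread('pics/w2.png'); hs=cv2.cvtColor(im,cv2.COLOR_BGR2HSV)
m=cv2.inRange(hs,(3,120,90),(25,255,255)); m[:275]=0;m[345:]=0;m[:,:285]=0;m[:,360:]=0
pts=np.argwhere(m)[:,::-1].astype(np.float32); r=cv2.minAreaRect(pts);print(r)
b=cv2.boxPoints(r); W=np.array([at_z('wrist',q,p[2]-.0139+.042) for q in b])
print((W-p)@Rt, ((W.mean(0)-p)@Rt))
c,v=ray('side',(349,160));print([ (z,(c+v*(z-c[2])/v[2]).round(3)) for z in (.07,.09,.11)])
g=np.array([.5445,-.1215,0])-p; print('delta tool',g@Rt)
E
```

```text
[ 0.54348213 -0.04992455  0.13343095]
((321.0, 309.5), (53.0, 52.0), 90.0)
[[ 0.01559141 -0.0125087  -0.02809963]
 [ 0.01559204  0.01058265 -0.02810057]
 [-0.01098238  0.01108125 -0.02810035]
 [-0.01098636 -0.01303428 -0.02809937]] [ 0.00230368 -0.00096977 -0.02809998]
[(0.07, array([ 0.64 , -0.223,  0.07 ])), (0.09, array([ 0.635, -0.181,  0.09 ])), (0.11, array([ 0.629, -0.139,  0.11 ]))]
delta tool [-0.06995729  0.01516755  0.13343096]
```

{"op": "move_arm", "data": {"increments": [[-0.035, 0.008, 0, 0], [-0.036, 0.008, 0, 0], [0, 0, 0.04, 0], [0, 0, 0.04, 0], [0, 0, 0.01, 0], [0, 0, 0, 0]]}}

```text
time_s: 6.12
ee_pos: [0.5453, -0.1227, 0.0439]
eef_rot: [-3.142, -0.0, 1.371]
force: [-0.1, -0.5, -0.4]
grip_width: 0.03
grip_force: 15.0
```

{"op": "move_arm", "data": {"increments": [[0, 0, 0.005, 0], [0, 0, 0.004, 0], [0, 0, 0, 0]]}}

```text
time_s: 6.5
ee_pos: [0.5451, -0.1228, 0.0346]
eef_rot: [3.141, 0.0, 1.371]
force: [-0.3, 0.0, -1.4]
grip_width: 0.0299
grip_force: 15.0
```

{"op": "move_arm", "data": {"increments": [[0, 0, 0.002, 0], [0, 0, 0.002, 0], [0, 0, 0.0015, 0], [0, 0, 0, 0], [0, 0, 0, 0]]}}

```text
time_s: 7.12
ee_pos: [0.5451, -0.1228, 0.029]
eef_rot: [3.142, 0.0, 1.371]
force: [-0.7, -0.4, -0.4]
grip_width: 0.0299
grip_force: 15.0
```

{"op": "move_arm", "data": {"increments": [[0, 0, 0.001, 0], [0, 0, 0, 0], [0, 0, 0, 0]]}}

```text
time_s: 7.5
ee_pos: [0.545, -0.1228, 0.0279]
eef_rot: [-3.142, -0.0, 1.371]
force: [-0.3, 0.0, -1.1]
grip_width: 0.0297
grip_force: 15.0
```

{"op": "move_arm", "data": {"increments": [[0, 0, 0, 0], [0, 0, 0, 0], [0, 0, 0, 0], [0, 0, 0, 0]], "grip": 0.55}}

```text
time_s: 8.0
ee_pos: [0.5451, -0.1228, 0.028]
eef_rot: [3.142, 0.0, 1.371]
force: [0.2, 0.4, -0.1]
grip_width: 0.0516
grip_force: 0.0
```

{"op": "move_arm", "data": {"increments": [[0, 0, -0.02, 0], [0, 0, -0.04, 0], [0, 0, -0.05, 0], [0.05, 0, 0, 0], [0.05, 0, 0, 0], [0, 0, 0, 0], [0, 0, 0, 0]]}}

```text
time_s: 8.88
ee_pos: [0.5648, -0.0251, 0.1378]
eef_rot: [-3.141, 0.0, 1.371]
force: [-0.1, 0.3, -0.0]
grip_width: 0.0515
grip_force: 0.0
```

```bash
python3 - <<'E'
from h import *
print(pose()); im=cams.camera('wrist'); cv2.imwrite('pics/w3.png',im)
s=cams.camera('scene'); d=cams.camera('side')
out=np.hstack([cv2.resize(im[200:440,180:480],(400,320)),cv2.resize(s[100:260,340:540],(400,320))]); cv2.imwrite('pics/m3.png',out)
for q in ['cover_top','handle_grip','pliers_hinge']:
    for n in ['wrist','scene','side']:
        print(q,n,[(np.round(d['centre']),round(d['conf'],2)) for d in nets.mark_of(n,q)[:2]])
E
```

```text
(array([ 0.56479381, -0.02510639,  0.13782299]), array([[ 1.98365042e-01,  9.80128163e-01, -3.08183152e-04],
       [ 9.80128189e-01, -1.98365095e-01, -1.49515844e-04],
       [-2.07677469e-04, -2.72400278e-04, -9.99999941e-01]]))
cover_top wrist [(array([320., 360.]), 0.65)]
cover_top scene [(array([410., 207.]), 0.62)]
cover_top side [(array([381., 184.]), 0.61)]
handle_grip wrist []
handle_grip scene [(array([438., 131.]), 0.71)]
handle_grip side [(array([398., 112.]), 0.59), (array([390., 180.]), 0.5)]
pliers_hinge wrist [(array([320., 410.]), 0.88)]
pliers_hinge scene [(array([417., 202.]), 0.55), (array([440., 131.]), 0.4)]
pliers_hinge side [(array([389., 177.]), 0.91)]
```

View pics/m3.png

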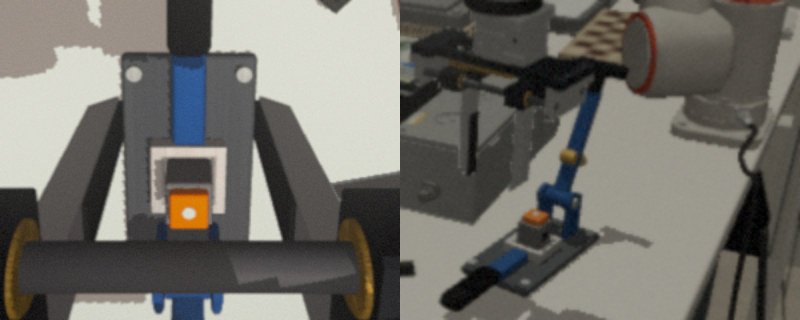

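The case is seated in the nest with the cover up. Before going behind the handle I'll check where the background robot stands and pin down the bar position.

```bash
python3 - <<'E'
from h import *
print('base',at_z('scene',(503,163),0),at_z('side',(437,135),0))
print('joint',tri([('scene',(474,127)),('side',(430,102))]), tri([('scene',(515,97)),('side',(443,72))]))
H=np.array([.5351,-.1718,.058]);u=np.array([.198,.980,0]);z=np.array([0,0,1])
for t in np.arange(1.8,2.5,.1):
    P=H+u*(.16*np.cos(t)-.004*np.sin(t))+z*(.16*np.sin(t)+.004*np.cos(t)); print(round(t,2),P.round(3),proj('scene',P).round(),proj('side',P).round())
E
```

```text
base [ 0.41094578 -0.62057011  0.        ] [ 0.40797082 -0.62167579  0.        ]
joint [ 0.45016548 -0.28375104  0.21806431] [ 0.41510099 -0.6458294   0.19699836]
1.8 [ 0.527 -0.211  0.213] [433. 131.] [397. 113.]
1.9 [ 0.524 -0.226  0.208] [436. 131.] [398. 113.]
2.0 [ 0.521 -0.241  0.202] [439. 132.] [400. 114.]
2.1 [ 0.518 -0.254  0.194] [441. 134.] [401. 115.]
2.2 [ 0.516 -0.267  0.185] [443. 136.] [402. 116.]
2.3 [ 0.513 -0.279  0.175] [445. 139.] [403. 119.]
2.4 [ 0.511 -0.29   0.163] [447. 142.] [404. 121.]
```

```bash
python3 - <<'E'
from h import *
s=cams.camera('scene'); d=cams.camera('side')
out=np.hstack([cv2.resize(s[40:190,400:550],(400,400),interpolation=cv2.INTER_CUBIC),cv2.resize(d[40:190,340:490],(400,400),interpolation=cv2.INTER_CUBIC)]); cv2.imwrite('pics/m4.png',out)
for z in (.1,.2,.3): print(at_z('scene',(476,127),z))
E
```

```text
[ 0.5071719  -0.61600056  0.1       ]
[ 0.45310157 -0.32244708  0.2       ]
[ 0.39903125 -0.02889359  0.3       ]
```

View pics/m4.png

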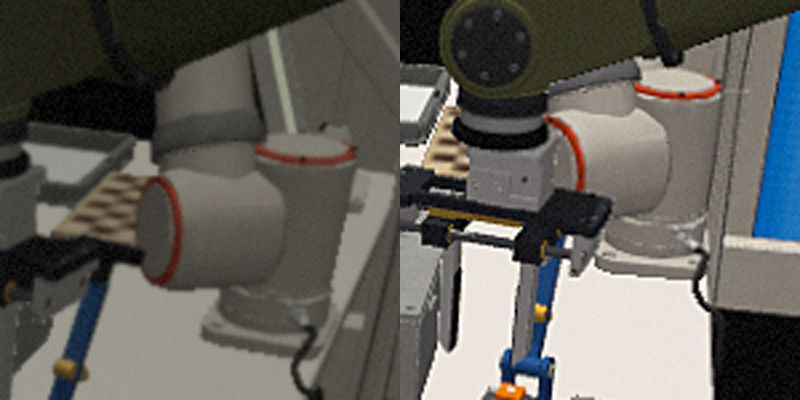

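```bash
python3 - <<'E'
from h import *
for a in [((466,126),(405,100)),((459,126),(400,100)),((466,126),(402,96))]:
    P=tri([('scene',a[0]),('side',a[1])]); print(P,proj('scene',P),proj('side',P))
E
```

```text
[ 0.51954143 -0.53108818  0.13266968] [466.3877625  124.24002962] [404.79380598 101.69239739]
[ 0.53335684 -0.50358474  0.13989464] [459.43681327 123.91422309] [399.77407831 102.00795595]
[ 0.53117497 -0.58797102  0.11911336] [466.64677949 122.39426363] [401.71624688  99.47833101]
```

The background robot stands around y ≈ -0.5, well clear of where I'm going. I'll close the fingers, rise, and go behind the bar.

{"op": "move_arm", "data": {"increments": [[0, 0, -0.04, 0], [0, 0, -0.05, 0], [0, 0, -0.04, 0], [-0.05, 0, 0, 0], [-0.055, 0, 0, 0], [-0.055, 0, 0, 0], [-0.055, 0, 0, 0], [-0.06, 0, 0, 0], [-0.01, 0, 0, 0], [0, 0, 0, 0], [0, 0, 0, 0]], "grip": 0}}

```text
time_s: 10.95
ee_pos: [0.5088, -0.3028, 0.2681]
eef_rot: [3.141, -0.0, 1.372]
force: [0.3, 0.1, 0.3]
grip_width: 0.0005
grip_force: 0.0
```

{"op": "move_arm", "data": {"increments": [[0, 0, 0.04, 0], [0, 0, 0.04, 0], [0.015, 0, 0, 0], [0.008, 0, 0, 0], [0.005, 0, 0, 0], [0, 0, 0, 0]], "force": 30}}

```text
time_s: 11.7
ee_pos: [0.5143, -0.2763, 0.1891]
eef_rot: [3.14, 0.001, 1.371]
force: [0.4, 0.1, 0.3]
grip_width: -0.0
grip_force: 0.0
```

{"op": "move_arm", "data": {"increments": [[0.005, 0, 0, 0], [0.005, 0, 0, 0], [0.004, 0, 0, 0], [0, 0, 0, 0]]}}

```text
time_s: 12.2
ee_pos: [0.5167, -0.2627, 0.188]
eef_rot: [3.142, 0.0, 1.371]
force: [-0.1, -0.4, 0.7]
grip_width: 0.0007
grip_force: 0.0
```

{"op": "move_arm", "data": {"increments": [[0.005, 0, 0, 0], [0.005, 0, 0, 0], [0.005, 0, 0, 0], [0.005, 0, 0, 0], [0, 0, 0, 0]]}}

```text
time_s: 12.82
ee_pos: [0.5207, -0.2428, 0.1878]
eef_rot: [-3.141, -0.0, 1.371]
force: [-0.1, -0.5, 0.2]
grip_width: 0.0005
grip_force: 0.0
```

```bash
python3 - <<'E'
from h import *
print(telemetry.get_obs()['force'])
for n in ['scene','side']:
    im=cams.camera(n); print(n,nets.mark_of(n,'handle_grip')[:2])
H=np.array([.5351,-.1718,.058]);u=np.array([.198,.980,0]);z=np.array([0,0,1])
for t in np.arange(.2,2.2,.1):
    sy=.16*np.cos(t)-.004*np.sin(t); sz=.16*np.sin(t)+.004*np.cos(t); P=H+u*sy+z*sz; print(round(t,2),round(sy,4),P.round(4),proj('scene',P).round(),proj('side',P).round())
E
```

```text
[-0.08980898 -0.53678119  0.23093378]
scene [{'centre': [436.6, 128.7], 'conf': 0.64}, {'centre': [405.1, 207.9], 'conf': 0.19}]
side [{'centre': [395.5, 115.5], 'conf': 0.64}, {'centre': [320.3, 292.9], 'conf': 0.19}]
0.2 0.156 [ 0.566  -0.0189  0.0937] [383. 209.] [369. 192.]
0.3 0.1517 [ 0.5651 -0.0232  0.1091] [384. 202.] [370. 185.]
0.4 0.1458 [ 0.564  -0.0289  0.124 ] [386. 195.] [371. 178.]
0.5 0.1385 [ 0.5625 -0.0361  0.1382] [388. 188.] [372. 171.]
0.6 0.1298 [ 0.5608 -0.0446  0.1516] [391. 181.] [374. 164.]
0.7 0.1198 [ 0.5588 -0.0544  0.1641] [394. 174.] [376. 157.]
0.8 0.1086 [ 0.5566 -0.0654  0.1756] [397. 167.] [378. 151.]
0.9 0.0963 [ 0.5542 -0.0774  0.1858] [400. 161.] [379. 144.]
1.0 0.0831 [ 0.5516 -0.0904  0.1948] [404. 155.] [382. 139.]
1.1 0.069 [ 0.5488 -0.1042  0.2024] [408. 150.] [384. 133.]
1.2 0.0542 [ 0.5458 -0.1186  0.2086] [411. 145.] [386. 128.]
1.3 0.0389 [ 0.5428 -0.1336  0.2132] [415. 141.] [388. 124.]
1.4 0.0233 [ 0.5397 -0.149   0.2164] [419. 138.] [390. 121.]
1.5 0.0073 [ 0.5366 -0.1646  0.2179] [423. 135.] [392. 118.]
1.6 -0.0087 [ 0.5334 -0.1803  0.2178] [426. 133.] [394. 116.]
1.7 -0.0246 [ 0.5302 -0.1959  0.2162] [430. 132.] [395. 114.]
1.8 -0.0402 [ 0.5271 -0.2112  0.2129] [433. 131.] [397. 113.]
1.9 -0.0555 [ 0.5241 -0.2262  0.2081] [436. 131.] [398. 113.]
2.0 -0.0702 [ 0.5212 -0.2406  0.2018] [439. 132.] [400. 114.]
2.1 -0.0842 [ 0.5184 -0.2543  0.1941] [441. 134.] [401. 115.]
```

{"op": "move_arm", "data": {"increments": [[0.012, 0, -0.008, 0], [0.013, 0, -0.007, 0], [0.013, 0, -0.005, 0], [0.013, 0, -0.004, 0], [0, 0, 0, 0]]}}

```text
time_s: 13.65
ee_pos: [0.5311, -0.1922, 0.2124]
eef_rot: [3.141, -0.0, 1.372]
force: [0.5, 0.0, -0.6]
grip_width: 0.0005
grip_force: 0.0
```

```bash
python3 - <<'E'
from h import *
print(telemetry.get_obs()['force'])
for n in ['scene','side']:
    im=cams.camera(n); print(n,nets.mark_of(n,'handle_grip')[:2])
E
```

```text
[ 0.46719456  0.00131901 -0.58632724]
scene [{'centre': [423.0, 134.1], 'conf': 0.84}]
side [{'centre': [390.6, 119.3], 'conf': 0.59}]
```

{"op": "move_arm", "data": {"increments": [[0.014, 0, -0.002, 0], [0.014, 0, -0.001, 0], [0.015, 0, 0, 0], [0.011, 0, 0.002, 0], [0.01, 0, 0.003, 0], [0.01, 0, 0.0035, 0], [0, 0, 0, 0]]}}

```text
time_s: 14.72
ee_pos: [0.5455, -0.1201, 0.2061]
eef_rot: [-3.141, -0.0, 1.372]
force: [-0.1, 0.1, -0.2]
grip_width: 0.0008
grip_force: 0.0
```

```bash
python3 - <<'E'
from h import *
for n in ['scene','side']:
    im=cams.camera(n); print(n,nets.mark_of(n,'handle_grip')[:2])
E
```

```text
scene [{'centre': [406.8, 146.3], 'conf': 0.86}]
side [{'centre': [382.2, 134.0], 'conf': 0.88}]
```

{"op": "move_arm", "data": {"increments": [[0.01, 0, 0.0045, 0], [0.009, 0, 0.005, 0], [0.009, 0, 0.0055, 0], [0.009, 0, 0.0065, 0], [0.008, 0, 0.007, 0], [0.008, 0, 0.007, 0], [0, 0, 0, 0]]}}

```text
time_s: 15.8
ee_pos: [0.5558, -0.0682, 0.1701]
eef_rot: [-3.14, -0.0, 1.371]
force: [0.5, -0.1, 0.4]
grip_width: 0.0008
grip_force: 0.0
```

```bash
python3 - <<'E'
from h import *
for n in ['scene','side']:
    im=cams.camera(n); print(n,nets.mark_of(n,'handle_grip')[:2])
E
```

```text
scene [{'centre': [393.4, 173.4], 'conf': 0.68}, {'centre': [407.5, 220.9], 'conf': 0.54}]
side [{'centre': [374.5, 157.3], 'conf': 0.93}]
```

{"op": "move_arm", "data": {"increments": [[0.007, 0, 0.0055, 0], [0.007, 0, 0.0055, 0], [0.007, 0, 0.006, 0], [0.007, 0, 0.006, 0], [0, 0, 0, 0], [0, 0, 0, 0]]}}

```text
time_s: 16.75
ee_pos: [0.5616, -0.0414, 0.148]
eef_rot: [3.142, -0.0, 1.371]
force: [0.7, -0.7, -0.1]
grip_width: 0.0005
grip_force: 0.0
```

{"op": "move_arm", "data": {"increments": [[0.001, 0, 0.002, 0], [0.001, 0, 0.002, 0], [0.001, 0, 0.002, 0], [0, 0, 0, 0]]}}

```text
time_s: 17.25
ee_pos: [0.5621, -0.0384, 0.1418]
eef_rot: [-3.141, 0.0, 1.371]
force: [-0.3, 0.1, 0.2]
grip_width: 0.0005
grip_force: 0.2
```

{"op": "move_arm", "data": {"increments": [[0.001, 0, 0.002, 0], [0.001, 0, 0.002, 0], [0.001, 0, 0.002, 0], [0, 0, 0, 0]]}}

```text
time_s: 17.75
ee_pos: [0.5626, -0.0355, 0.1357]
eef_rot: [-3.141, 0.0, 1.371]
force: [0.5, 0.9, -0.1]
grip_width: 0.0001
grip_force: 0.0
```

{"op": "move_arm", "data": {"increments": [[0.001, 0, 0.002, 0], [0.001, 0, 0.002, 0], [0, 0, 0, 0]]}}

```text
time_s: 18.12
ee_pos: [0.5631, -0.0336, 0.1317]
eef_rot: [-3.141, 0.0, 1.371]
force: [0.7, -0.1, -0.5]
grip_width: 0.0003
grip_force: 0.0
```

{"op": "move_arm", "data": {"increments": [[0.001, 0, 0.002, 0], [0.001, 0, 0.002, 0], [0, 0, 0, 0]]}}

```text
time_s: 18.5
ee_pos: [0.5635, -0.0315, 0.1277]
eef_rot: [-3.141, -0.0, 1.371]
force: [1.1, -0.3, -0.0]
grip_width: 0.0004
grip_force: 0.0
```

```bash
python3 - <<'E'
from h import *
for n in ['scene','side']:
    im=cams.camera(n); print(n,nets.mark_of(n,'handle_grip')[:2])
E
```

```text
scene [{'centre': [384.2, 194.7], 'conf': 0.92}]
side [{'centre': [369.8, 181.4], 'conf': 0.63}]
```

{"op": "move_arm", "data": {"increments": [[0.0005, 0, 0.002, 0], [0.0005, 0, 0.002, 0], [0, 0, 0, 0]]}}

```text
time_s: 19.08
ee_pos: [0.5637, -0.0306, 0.1238]
eef_rot: [-3.141, 0.0, 1.371]
force: [-1.2, -0.8, 0.1]
grip_width: 0.0003
grip_force: 0.0
```

Before this last step the bar was at about 0.36 rad, which fits the tip following it. I'll keep lowering in small steps.

{"op": "move_arm", "data": {"increments": [[0.0005, 0, 0.002, 0], [0.0005, 0, 0.002, 0], [0, 0, 0, 0]]}}

```text
time_s: 19.45
ee_pos: [0.5639, -0.0296, 0.1197]
eef_rot: [-3.141, 0.0, 1.371]
force: [-0.7, -0.3, 0.7]
grip_width: 0.0006
grip_force: 0.0
```

{"op": "move_arm", "data": {"increments": [[0.0005, 0, 0.002, 0], [0.0005, 0, 0.002, 0], [0, 0, 0, 0]]}}

```text
time_s: 19.82
ee_pos: [0.5641, -0.0287, 0.1157]
eef_rot: [-3.141, 0.0, 1.371]
force: [-0.7, -0.6, -0.2]
grip_width: 0.0
grip_force: 0.0
```

{"op": "move_arm", "data": {"increments": [[0.0005, 0, 0.002, 0], [0.0005, 0, 0.002, 0], [0, 0, 0, 0]]}}

```text
time_s: 20.2
ee_pos: [0.5643, -0.0277, 0.1117]
eef_rot: [-3.141, 0.0, 1.371]
force: [-0.0, -0.3, 0.5]
grip_width: 0.0003
grip_force: 0.0
```

{"op": "move_arm", "data": {"increments": [[0.0005, 0, 0.0015, 0], [0.0005, 0, 0.0015, 0], [0, 0, 0, 0]]}}

```text
time_s: 20.58
ee_pos: [0.5645, -0.0267, 0.1088]
eef_rot: [-3.141, 0.0, 1.371]
force: [0.7, 0.5, 0.4]
grip_width: 0.0005
grip_force: 0.0
```

{"op": "move_arm", "data": {"increments": [[0, 0, 0.0015, 0], [0, 0, 0.0015, 0], [0, 0, 0, 0]]}}

```text
time_s: 20.95
ee_pos: [0.5646, -0.0267, 0.1059]
eef_rot: [3.141, -0.0, 1.371]
force: [0.5, 1.0, 1.2]
grip_width: 0.0005
grip_force: 0.5
```

{"op": "move_arm", "data": {"increments": [[0, 0, 0.0015, 0], [0, 0, 0.0015, 0], [0, 0, 0, 0]]}}

```text
time_s: 21.32
ee_pos: [0.5648, -0.0264, 0.1032]
eef_rot: [3.141, -0.001, 1.371]
force: [-0.1, 3.6, 5.9]
grip_width: 0.0002
grip_force: 2.7
```

```bash
python3 - <<'E'
from h import *
p=[]
for i in range(3):
    cams.camera('scene'); p.append(telemetry.get_obs()['force'])
print(np.mean(p,0),nets.mark_of('scene','handle_grip')[:2]); cams.camera('side'); print(nets.mark_of('side','handle_grip')[:2])
E
```

```text
[-0.08186865  3.92353884  5.48055246] [{'centre': [383.7, 208.3], 'conf': 0.58}]
[{'centre': [367.1, 192.6], 'conf': 0.9}]
```

The handle bears on the cover with about 5.5 N. Now 1 mm steps.

{"op": "move_arm", "data": {"increments": [[0, 0, 0.001, 0], [0, 0, 0.001, 0], [0, 0, 0, 0]]}}

```text
time_s: 22.0
ee_pos: [0.5649, -0.0261, 0.1016]
eef_rot: [3.141, -0.001, 1.371]
force: [-1.4, 6.0, 9.0]
grip_width: 0.0008
grip_force: 4.4
```

{"op": "move_arm", "data": {"increments": [[0, 0, 0.001, 0], [0, 0, 0, 0]]}}

```text
time_s: 22.25
ee_pos: [0.565, -0.026, 0.1008]
eef_rot: [3.14, -0.001, 1.371]
force: [-1.1, 7.8, 10.4]
grip_width: 0.0002
grip_force: 5.3
```

{"op": "move_arm", "data": {"increments": [[0.001, 0, 0.001, 0], [0, 0, 0, 0]]}}

```text
time_s: 22.5
ee_pos: [0.5651, -0.0255, 0.0999]
eef_rot: [3.14, -0.0, 1.371]
force: [-2.5, 4.2, 12.5]
grip_width: 0.0005
grip_force: 5.7
```

{"op": "move_arm", "data": {"increments": [[0.0005, 0, 0.001, 0], [0, 0, 0, 0]]}}

```text
time_s: 22.75
ee_pos: [0.5652, -0.0251, 0.0989]
eef_rot: [3.14, -0.0, 1.371]
force: [-2.6, 3.6, 12.1]
grip_width: 0.0003
grip_force: 6.1
```

{"op": "move_arm", "data": {"increments": [[0.0003, 0, 0.001, 0], [0, 0, 0, 0]]}}

```text
time_s: 23.0
ee_pos: [0.5652, -0.0249, 0.0979]
eef_rot: [3.14, -0.0, 1.371]
force: [-3.0, 2.3, 12.5]
grip_width: 0.0006
grip_force: 6.1
```

{"op": "move_arm", "data": {"increments": [[0.0003, 0, 0.001, 0], [0, 0, 0, 0]]}}

```text
time_s: 23.25
ee_pos: [0.565, -0.0247, 0.096]
eef_rot: [3.141, 0.0, 1.371]
force: [0.3, 1.2, 1.7]
grip_width: 0.0005
grip_force: 0.6
```

The force dropped from 12.5 to 1.7 N, so the cover has snapped. I'll back off and check.

{"op": "move_arm", "data": {"increments": [[0, 0, -0.005, 0], [0, 0, -0.02, 0], [0, 0, -0.05, 0], [0, 0, -0.05, 0], [0.05, 0, 0, 0], [0.05, 0, 0, 0], [0, 0, 0, 0], [0, 0, 0, 0]]}}

```text
time_s: 24.25
ee_pos: [0.5846, 0.0728, 0.2208]
eef_rot: [-3.141, 0.0, 1.371]
force: [0.2, -0.0, -0.2]
grip_width: 0.0003
grip_force: 0.0
```

```bash
python3 - <<'E'
from h import *
print(telemetry.get_obs()['force'])
ims=[]
for n,(x,y) in [('scene',(340,120)),('side',(310,110))]:
    im=cams.camera(n); ims.append(cv2.resize(im[y:y+150,x:x+150],(400,400),interpolation=cv2.INTER_CUBIC))
    for q in ['handle_grip','case','cover_top']: print(n,q,nets.mark_of(n,q)[:2])
cv2.imwrite('pics/m5.png',np.hstack(ims))
E
```

```text
[ 0.16831853 -0.01636133 -0.19949457]
scene handle_grip [{'centre': [383.4, 207.6], 'conf': 0.59}]
scene case [{'centre': [406.0, 221.7], 'conf': 0.74}]
scene cover_top [{'centre': [406.4, 209.9], 'conf': 0.54}]
side handle_grip [{'centre': [367.0, 187.6], 'conf': 0.96}]
side case [{'centre': [379.7, 200.4], 'conf': 0.54}, {'centre': [379.2, 207.3], 'conf': 0.54}]
side cover_top [{'centre': [382.7, 187.3], 'conf': 0.35}]
```

View pics/m5.png

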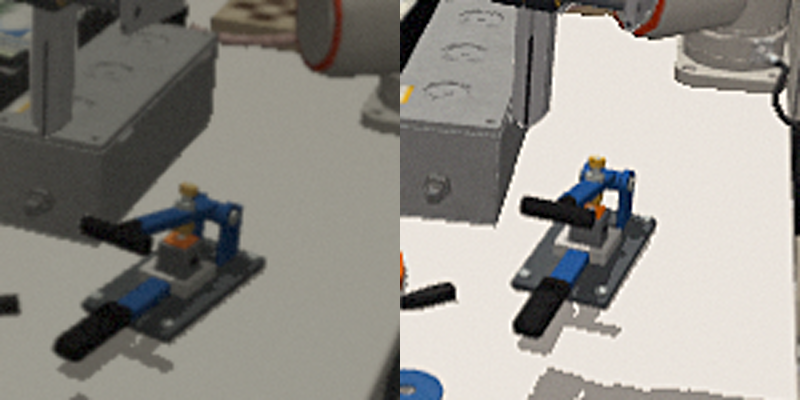

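The case stands upright in the nest, with the handle resting just above it at scene crop (170,220). The gripper touches nothing.

```bash
python3 -c "
from station import hand_in
print(hand_in())"
```

```text
the job is handed in; nothing more can be done
None
```

I handed the job in: the case stands upright in the nest, and the cover snapped under the handle (grip force rose to about 12.5 N, then fell to 1.7 N). The gripper is clear of everything; hand-in returned no verdict, and I didn't re-measure the cover height or the other things on the table.

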